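Rebuild the washed sieve set on the vibrating table

TASK

The small test-sieve set has been washed and stands in pieces on the orange drying mat. Put it together again on the vibrating table, one piece at a time from the bottom up: the grey pan in the middle of the round rubber pad, then the fine (blue), the medium (green) and the coarse (dark red) sieve, each seated fully in the one below, and the lid on top. Leave the vials and the upturned beaker on the mat where they are.

Things in the scene. Friction and masses are not known exactly. Their poses are not given: they have to be found in the camera images.
- pan_mid (a point): the catch pan: a plain grey plastic round pan with a closed bottom, 60 mm across and 30 mm tall, straight sides, mouth 55 mm across and 24 mm deep. Stands upright on its flat bottom. Weighs about 50 g. The point is on its axis, half-way up (15 mm above its bottom); z points up
- fine_mid (a point): fine: blue plastic sieve, upright, 40 mm tall, 45 g, close 1 mm mesh inside. Foot: 10 mm tapered skirt, 48 to 52 mm across, that drops into the 55 mm mouth of the part below; the shoulder 10 mm up then rests on its rim (adds 30 mm). Above that a straight cylinder 60 mm across: hold it there, near the top, fingers not below the shoulder. Point: on the axis, half-way up (20 mm); z up
- medium_mid (a point): medium: green plastic sieve, upright, 40 mm tall, 45 g, 2.3 mm mesh inside. Foot: 10 mm tapered skirt, 48 to 52 mm across, that drops into the 55 mm mouth of the part below; the shoulder 10 mm up then rests on its rim (adds 30 mm). Above that a straight cylinder 60 mm across: hold it there, near the top, fingers not below the shoulder. Point: on the axis, half-way up (20 mm); z up
- coarse_mid (a point): coarse: dark red plastic sieve, upright, 40 mm tall, 45 g, open 5 mm mesh inside. Foot: 10 mm tapered skirt, 48 to 52 mm across, that drops into the 55 mm mouth of the part below; the shoulder 10 mm up then rests on its rim (adds 30 mm). Above that a straight cylinder 60 mm across: hold it there, near the top, fingers not below the shoulder. Point: on the axis, half-way up (20 mm); z up
- lid_mid (a point): lid: white disc with a black knob, 38 mm tall in all, 45 g. From the bottom: tapered skirt 8 mm tall, 48 to 51 mm across, which drops into the 55 mm mouth of a sieve; disc 60 mm across from 8 to 16 mm, which rests on the rim; upright round knob 22 mm across from 16 to 38 mm, to hold it by. Point: on the axis, half-way up (19 mm above the foot); z up
- pad (a point): middle of the top of the round black rubber pad (90 mm across, level, 78 mm above the bench) of the fixed vibrating table: a 150 mm square steel plate on a grey housing 210 x 160 mm, with knob and switch at one short end. It stands on one side of the bench, the orange mat (320 mm square, 3 mm thick) with the parts on the other; sides vary. z up, x away from the knob end
- vial1_mid (a point): a small amber glass vial with a white cap, 23 mm across and 45 mm tall, standing on the mat; not part of the set. The point is half-way up
- vial2_mid (a point): a second vial like the first, elsewhere on the mat; not part of the set. The point is half-way up
- beaker_mid (a point): a clear glass beaker, 54 mm across and 69 mm tall, upside down on the far edge of the mat; not part of the set. The point is half-way up

How it is judged:
On the way, in this order (a step that is already met when the one before it is completed fails the run):
1. the pan stands in the middle of the rubber pad of the vibrating table (horizontal distance between pan_mid and pad below 0.012 m and z of pan_mid in the frame of pad between 0.012 and 0.018 m and angle between pan_mid's own z axis and vertical below 0.06 rad), for 0.2 s.
2. the fine (blue) sieve is seated on the pan (all of step 1 and horizontal distance between fine_mid and pan_mid below 0.004 m and z of fine_mid in the frame of pan_mid between 0.022 and 0.0275 m and angle between fine_mid's own z axis and vertical below 0.06 rad), for 0.2 s.
3. the medium (green) sieve is seated on the fine one (all of step 2 and horizontal distance between medium_mid and fine_mid below 0.004 m and z of medium_mid in the frame of fine_mid between 0.027 and 0.0325 m and angle between medium_mid's own z axis and vertical below 0.06 rad), for 0.2 s.
4. the coarse (dark red) sieve is seated on the medium one (all of step 3 and horizontal distance between coarse_mid and medium_mid below 0.004 m and z of coarse_mid in the frame of medium_mid between 0.027 and 0.0325 m and angle between coarse_mid's own z axis and vertical below 0.06 rad), for 0.2 s.
5. the lid is seated on the coarse sieve (all of step 4 and horizontal distance between lid_mid and coarse_mid below 0.004 m and z of lid_mid in the frame of coarse_mid between 0.026 and 0.0315 m and angle between lid_mid's own z axis and vertical below 0.06 rad), for 0.2 s.
At the end, for the whole second after the job is handed in: From the bottom up: pan upright on the rubber pad, its axis within 12 mm of the pad's middle; fine, medium and coarse sieve and lid each seated in the piece below (axes within 4 mm, heights within about 3 mm of fully home, level within 0.06 rad); all let go and at rest (all of step 5 and linear speed of each of pan, fine, medium, coarse, lid below 0.01 m/s and angular speed of each of pan, fine, medium, coarse, lid below 0.1 rad/s); the robot touches nothing.
It fails at once if a vial on the mat is pushed more than 15 mm or knocked over (distance of vial1_mid from where it was at the start of the episode above 0.015 m or angle between vial1_mid's own z axis and vertical above 0.5 rad).
It fails at once if the other vial on the mat is pushed more than 15 mm or knocked over (distance of vial2_mid from where it was at the start of the episode above 0.015 m or angle between vial2_mid's own z axis and vertical above 0.5 rad).
It fails at once if the upturned beaker on the mat is pushed more than 15 mm or knocked over (distance of beaker_mid from where it was at the start of the episode above 0.015 m or angle between beaker_mid's own z axis and vertical above 0.5 rad).
It also fails if it takes over 125 s, if anything falls off the work surface, if the arm or the gripper's body presses on something with over 40 N, if the wrist force passes 120 N, or if a joint passes its speed limit or range.

ROBOT

A 6-joint arm with a two-finger parallel gripper is mounted at the origin on the work surface. World frame = base frame: x ahead of the robot, y to its left, z up, the work surface at z = 0. Lengths are in m, angles in rad, forces in N, time in s.
With the tool pointing down it reaches from about 0.375 to 0.825 m from the base axis. Payload 5.5 kg.
Tool frame: the origin (TCP) lies midway between the tips of the shut fingers; the grasp point (between the pads) lies 19 mm behind it; z points along the fingers, y is the line along which they close (so a half turn about z gives the same grasp; the last joint's range is limited). The gripper opens to 85 mm and grips with 20 to 120 N. Pads are 22 mm wide; open, the fingers measure 114 mm over their backs; the gripper's body (76 mm by 85 mm) begins 54 mm behind the grasp point. The pads swing forward as they close: fully open they stand 13 mm farther back than shut.
Start: joints at [1.136, 0.314, -0.047, 1.21, 0, 1.571], TCP at [0.253, 0.544, 0.231] pointing down, gripper open.
Joint ranges: [-2.67, 2.67], [-0.69, 1.73], [-1.03, 1.25], [-2.08, 2.16], [-1.42, 1.45], [-3.14, 3.14]. Speed limits (rad/s): [2.39, 2.39, 3.01, 3.14, 3.14, 3.14].

INTERFACE

Orientations are given as a unit quaternion [w, x, y, z].
In Python, from bench import arm, grab_frame, get_calibration gives the robot as it stands.
- The arm moves only by the tool servo_tool, never from a script. Its argument "commands" is one flat list of numbers, 5 for each row, row after row: the shift along the world's x, y, z in m, then the turn about the world's z in degrees, then the opening, from 0 (shut) to 1 (fully open). A call has 1 to 10 rows; each row is the pose to reach, as a shift and turn from the pose commanded when the call began; what a row does not reach only later rows make up. A row lasts 1/10 s, in which the tool goes at most 50 mm and 8.59 degrees, less where a joint would pass 70% of its speed; a pose out of reach is approached as far as the arm can. A call with a gripper value outside its range is refused whole. The fingers move at their own pace and stop on an object; "newtons" is the grip in N (left out, the last holds). Time passes only in rows, so rows that repeat a pose let the fingers close. It gives the time, the measured TCP pose, the force, the opening and the grip force at its end, in the units of the state.
- arm.get_obs(): the state, without advancing time (a new reading comes with each control period).
- grab_frame(name): name is "scene" or "top" or "wrist"; returns (picture, depth): 400x640x3 uint8, red, green, blue; 400x640 float32, m along the optical axis (not along the pixel's ray), 0 where there is no reading.
- get_calibration(name): a dict with "mtx" (3x3 intrinsics, pixels), "D" ([k1, k2, p1, p2, k3] as OpenCV has them; the pictures are not rectified), "R" (3x3) and "t" (3): a world point X has camera coordinates R X + t. Camera axes: x right, y down, z forward; pixel columns grow to the right and rows downward; lengths in m; the calibration is good to about 2 mm. A picture is of the moment at which its call begins: read the wrist's pose just before it. get_calibration takes no time and is no camera call; for the wrist camera it gives the pose at the moment of the call.
- arm.finish_job(): hands the job in; it is judged then, once.
The state is a dict: "time": time; "q": joint angles; "qvel": joint speeds; "effort": joint torques, N m; "tcp_pos": TCP position; "tcp_rot": TCP orientation; "contact_force": force on the tool from outside, world axes, zero at the start; "torque": the same for the moment, N m; "grip_width": finger opening in m; "grasp_force": force on a finger pad.
Only numpy, scipy, OpenCV 4.12 (cv2) and the standard library are available. Lean on these libraries where they do the work, as an engineer would, in place of code of your own. Each camera call takes 0.05 s, during which the arm holds its last target. There are 200 camera calls.

## Working session

There is one attempt and no reset: what is moved stays moved. The work goes in short steps, Python scripts to look and compute and a tool call to move; the robot and the scene stay as the last step left them, time stands still between calls to the robot, and variables do not carry over. Pictures are saved under pics/ and viewed, at most 14 in all, crops included, and the job is handed in when it is done.

Besides the shell and the picture viewer there is one more tool, called after "Request:" as name(argument=value, ...) on one line, values as JSON. servo_tool: Moves the arm, as the interface text tells. Its arguments: {"type":"object","properties":{"commands":{"type":"array","items":{"type":"number"}},"newtons":{"type":"number"}},"required":["commands"]}

```bash
mkdir -p pics; ls
cat > h.py <<'E'
import numpy as np, cv2
from bench import arm, grab_frame, get_calibration
def save(n,im): cv2.imwrite('pics/'+n+'.png',cv2.cvtColor(im,cv2.COLOR_RGB2BGR))
def ray(c,px):
    px=np.asarray(px,float).reshape(-1,1,2)
    u=cv2.undistortPoints(px,c['mtx'],np.array(c['D'],float)).reshape(-1,2)
    R=np.array(c['R']);t=np.array(c['t'])
    return -R.T@t,np.c_[u,np.ones(len(u))]@R   # origin, dirs (z_cam=1)
def onplane(c,px,z):
    o,d=ray(c,px); return o+d*((z-o[2])/d[:,2])[:,None]
def cloud(c,depth):
    v,u=np.mgrid[0:400,0:640]
    o,d=ray(c,np.c_[u.ravel(),v.ravel()])
    return (o+d*depth.reshape(-1,1)).reshape(400,640,3)
E
python3 - <<'E'
from h import *
for n in ['top','scene']:
    im,d=grab_frame(n); save(n+'0',im); np.savez('/tmp/'+n,im=im,d=d)
    c=get_calibration(n); print(n,np.round(-np.array(c['R']).T@c['t'],3),np.round(c['mtx'],1).tolist(),np.round(c['R'],2).tolist(),np.mean(d==0))
o=arm.get_obs(); print(o)
E
```

```text
pics
top [0.448 0.015 1.047] [[374.8, 0.0, 311.6], [0.0, 374.8, 195.6], [0.0, 0.0, 1.0]] [[-0.01, -1.0, 0.0], [-0.99, 0.01, -0.13], [0.13, -0.0, -0.99]] 0.00401171875
scene [0.965 0.556 0.591] [[387.7, 0.0, 316.7], [0.0, 387.7, 202.2], [0.0, 0.0, 1.0]] [[-0.81, 0.58, 0.0], [0.35, 0.5, -0.79], [-0.46, -0.64, -0.61]] 0.00408984375
{'time': 0.1, 'q': array([ 1.13601341e+00,  3.14131054e-01, -4.79604431e-02,  1.21016587e+00,
       -1.16621589e-05,  1.57079985e+00]), 'qvel': array([ 0.00075921, -0.00067119,  0.00247077,  0.00175139,  0.0019712 ,
        0.00181848]), 'effort': array([ 2.01308089e-04, -5.40770209e+01,  3.40541482e+01,  1.11368191e-02,
        1.85079770e-06,  8.98337959e-06]), 'tcp_pos': array([0.25252371, 0.54372761, 0.23054347]), 'tcp_rot': array([-1.51866243e-04,  2.15684873e-01,  9.76462750e-01, -7.14585938e-04]), 'contact_force': array([-0.49395872,  0.03656867,  0.00103199]), 'torque': array([-0.02259444,  0.0225531 , -0.04061849]), 'grasp_force': 0.0, 'grip_width': 0.0856324319302506}
```

View pics/top0.png

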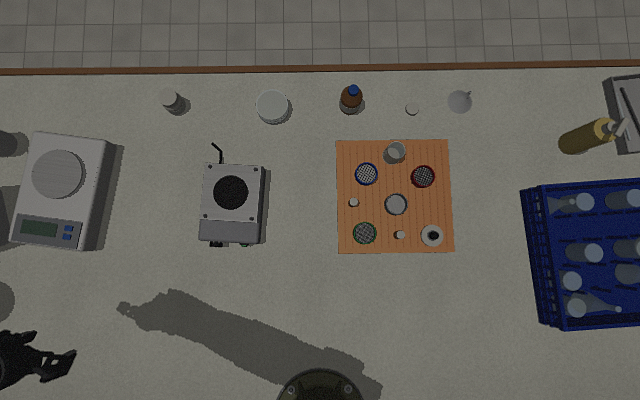

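View pics/scene0.png

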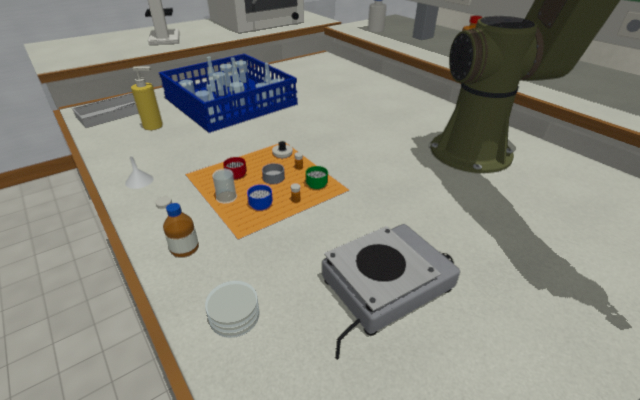

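Top view: pan at (396,204), blue (366,174), green (364,232), red (423,176), lid (432,236), vials (354,202) and (400,235), beaker (395,152), pad (231,192). Next I turn these into world positions.

```bash
cat > m.py <<'E'
from h import *
z=np.load('/tmp/top.npz');c=get_calibration('top');P=cloud(c,z['d']);im=z['im']
print('table z',np.median(P[300:350,420:500,2]),'mat z',np.median(P[200:215,425:445,2]), 'plate',np.median(P[175:205,222:240,2]))
S=dict(pan=(396,204,.033),fine=(366,174,.043),medium=(364,232,.043),coarse=(423,176,.043),lid=(432,236,.019),v1=(354,202,.048),v2=(400,235,.048),beaker=(395,152,.072))
for k,(u,v,h) in S.items():
    e=onplane(c,[[u,v]],h)[0]
    r=np.hypot(P[...,0]-e[0],P[...,1]-e[1])
    m=(r<.045)&(P[...,2]>h-.010)&(P[...,2]<h+.025)
    n,l,st,ce=cv2.connectedComponentsWithStats(m.astype(np.uint8))
    i=1+np.argmax(st[1:,4]); q=P[l==i]
    # rim pixels via onplane at rim height
    vv,uu=np.where(l==i); w=onplane(c,np.c_[uu,vv],h)[:,:2].astype(np.float32)
    (x,y),R=cv2.minEnclosingCircle(w); el=cv2.minAreaRect(w)
    print(k,'seed',np.round(e[:2],4),'mec',round(x,4),round(y,4),'R',round(R,4),'rect',np.round(el[0],4),np.round(el[1],4),'n',len(q),'z95',np.round(np.percentile(q[:,2],[50,95]),4))
g=cv2.cvtColor(im,cv2.COLOR_RGB2GRAY); m=np.zeros_like(g); m[165:220,205:260]=(g[165:220,205:260]<60)
n,l,st,ce=cv2.connectedComponentsWithStats(m); i=1+np.argmax(st[1:,4]); vv,uu=np.where(l==i)
w=onplane(c,np.c_[uu,vv],.078)[:,:2].astype(np.float32); print('pad',cv2.minEnclosingCircle(w),w.mean(0))
# housing knob, plate orientation
m=(P[...,2]>.06)&(P[...,2]<.1); m[:,:190]=0;m[:,275:]=0
m[:, :]=m; w=P[m][:,:2].astype(np.float32); print('table rect',cv2.minAreaRect(w))
E
python3 m.py
python3 - <<'E'
import cv2
i=cv2.imread('pics/top0.png')[130:265,190:460]
cv2.imwrite('pics/crop.png',cv2.resize(i,None,fx=2.9,fy=2.9,interpolation=2))
E
```

```text
table z 0.0016008627358147232 mat z 0.0045971008421621384 plate 0.07913507020703087
pan seed [ 0.5512 -0.2167] mec 0.5528 -0.2164 R 0.0313 rect [ 0.5527 -0.2168] [0.0602 0.0574] n 102 z95 [0.0327 0.0363]
fine seed [ 0.6333 -0.1364] mec 0.637 -0.1366 R 0.0308 rect [ 0.6376 -0.1366] [0.06   0.0581] n 96 z95 [0.0433 0.0472]
medium seed [ 0.4764 -0.126 ] mec 0.475 -0.1268 R 0.0302 rect [ 0.4752 -0.126 ] [0.0588 0.0557] n 85 z95 [0.0434 0.0474]
coarse seed [ 0.6256 -0.2909] mec 0.6273 -0.2913 R 0.0313 rect [ 0.627 -0.291] [0.0602 0.0579] n 114 z95 [0.0423 0.0463]
lid seed [ 0.4637 -0.3141] mec 0.4653 -0.3128 R 0.0306 rect [ 0.4665 -0.3129] [0.0579 0.0542] n 368 z95 [0.0209 0.0417]
v1 seed [ 0.5567 -0.101 ] mec 0.5586 -0.0992 R 0.0119 rect [ 0.5594 -0.0984] [0.0215 0.0217] n 62 z95 [0.0493 0.0527]
v2 seed [ 0.467  -0.2203] mec 0.4697 -0.2205 R 0.0121 rect [ 0.4696 -0.2205] [0.0212 0.0213] n 66 z95 [0.0495 0.0526]
beaker seed [ 0.6863 -0.2111] mec 0.6921 -0.213 R 0.0257 rect [ 0.6924 -0.2133] [0.047  0.0503] n 281 z95 [0.073  0.0759]
pad ((0.5843726992607117, 0.22401387989521027), 0.04609321802854538) [0.5841134  0.22433916]
table rect ((0.5573124885559082, 0.2262774258852005), (0.15270930528640747, 0.20533758401870728), 84.98176574707031)
```

View pics/crop.png

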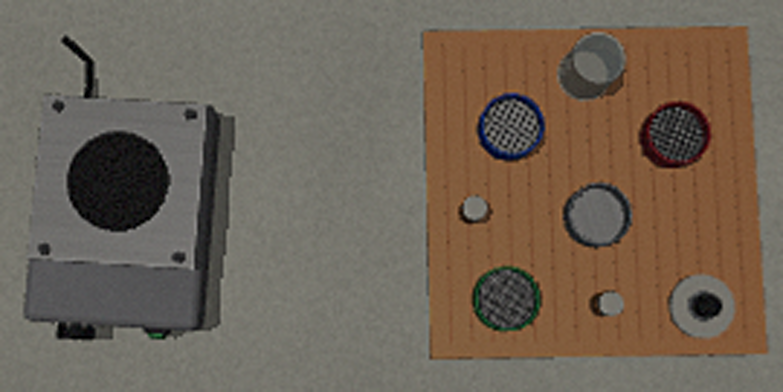

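The crop confirms the layout and all the sizes match (R≈30 for the parts, 46 for the pad). Closing along world y (turn +24.9°) clears every neighbour. I'll move above the pan and check with the wrist camera.

Request:
servo_tool(commands=[0.3,-0.76,0.0,24.9,1,0.3,-0.76,0.0,24.9,1,0.3,-0.76,0.0,24.9,1,0.3,-0.76,0.0,24.9,1,0.3,-0.76,0.0,24.9,1,0.3,-0.76,0.0,24.9,1,0.3,-0.76,0.0,24.9,1,0.3,-0.76,0.0,24.9,1,0.3,-0.76,0.0,24.9,1,0.3,-0.76,0.0,24.9,1], newtons=30)

```text
time: 1.1
tcp_pos: [0.4363, 0.0774, 0.2313]
tcp_rot: [0.0, 0.0, 1.0, 0.0]
contact_force: [1.3, 0.6, 0.2]
grip_width: 0.0853
grasp_force: 0.0
```

Request:
servo_tool(commands=[0.116,-0.294,0.0,0,1,0.116,-0.294,0.0,0,1,0.116,-0.294,0.0,0,1,0.116,-0.294,0.0,0,1,0.116,-0.294,0.0,0,1,0.116,-0.294,0.0,0,1,0.116,-0.294,0.0,0,1,0.116,-0.294,0.0,0,1,0.116,-0.294,0.0,0,1,0.116,-0.294,0.0,0,1])

```text
time: 2.1
tcp_pos: [0.5516, -0.213, 0.2312]
tcp_rot: [-0.0, -0.001, 1.0, 0.0]
contact_force: [0.7, -0.6, 0.5]
grip_width: 0.0859
grasp_force: 0.0
```

Run:
```python
from h import *
c=get_calibration('wrist');o=arm.get_obs();im,d=grab_frame('wrist');save('w0',im);np.savez('/tmp/w0',im=im,d=d,**{k:np.array(c[k]) for k in c})
print(o['tcp_pos'],np.round(-np.array(c['R']).T@c['t'],3))
```

```text
[ 0.5516053  -0.21300215  0.23124164] [ 0.473 -0.214  0.374]
```

View pics/w0.png

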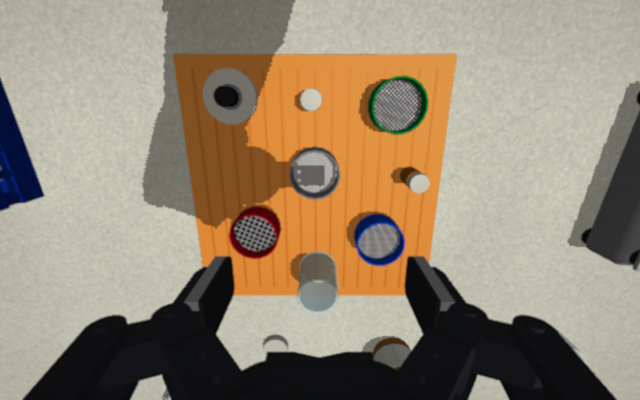

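The wrist view shows every part: pan (315,173), red (255,232), blue (379,239), green (398,105), lid (229,96). I'll measure them here.

```bash
cat > w.py <<'E'
from h import *
def meas(c,d,S):
    P=cloud(c,d); out={}
    for k,(x0,y0,h,R0) in S.items():
        r=np.hypot(P[...,0]-x0,P[...,1]-y0)
        m=(r<R0+.014)&(abs(P[...,2]-h)<.007)
        vv,uu=np.where(m); w=onplane(c,np.c_[uu,vv],h)[:,:2].astype(np.float32)
        if len(w)<10: print(k,'none');continue
        hu=cv2.convexHull(w)[:,0]
        A=np.c_[2*hu,np.ones(len(hu))]; s=np.linalg.lstsq(A,(hu**2).sum(1),rcond=None)[0]
        R=np.sqrt(s[2]+s[0]**2+s[1]**2)
        res=abs(np.hypot(*(hu-s[:2]).T)-R).max()
        mec=cv2.minEnclosingCircle(w)
        print(k,'fit',np.round(s[:2],4),'R',round(R,4),'res',round(res,4),'mec',np.round(mec[0],4),round(mec[1],4),'z',round(np.median(P[m][:,2]),4)); out[k]=s[:2]
    return out
S=dict(pan=(.553,-.2165,.033,.03),fine=(.637,-.1366,.043,.03),medium=(.475,-.1265,.043,.03),coarse=(.627,-.291,.043,.03),lid=(.466,-.313,.019,.03),knob=(.466,-.313,.041,.011),v1=(.559,-.099,.048,.012),v2=(.4697,-.2205,.048,.012))
E
python3 - <<'E'
from w import *
z=np.load('/tmp/w0.npz');meas(z,z['d'],S)
E
```

```text
pan fit [ 0.5534 -0.2183] R 0.0296 res 0.0006 mec [ 0.5535 -0.2184] 0.0302 z 0.0326
fine fit [ 0.6373 -0.1386] R 0.0302 res 0.0012 mec [ 0.6372 -0.1387] 0.0313 z 0.0421
medium fit [ 0.4766 -0.1286] R 0.0296 res 0.0007 mec [ 0.4765 -0.1287] 0.0303 z 0.0425
coarse fit [ 0.6269 -0.2931] R 0.0304 res 0.0014 mec [ 0.6272 -0.2926] 0.0317 z 0.0422
lid fit [ 0.4674 -0.314 ] R 0.0298 res 0.0008 mec [ 0.4674 -0.314 ] 0.0304 z 0.0193
knob fit [ 0.4677 -0.3137] R 0.0111 res 0.0008 mec [ 0.4671 -0.3136] 0.0117 z 0.0411
v1 fit [ 0.5594 -0.1012] R 0.0117 res 0.0007 mec [ 0.5594 -0.1014] 0.0124 z 0.048
v2 fit [ 0.4701 -0.2216] R 0.011 res 0.0004 mec [ 0.4701 -0.2215] 0.0114 z 0.0481
```

Request:
servo_tool(commands=[0.001,-0.002,-0.05,0,1,0.001,-0.002,-0.1,0,1,0.001,-0.002,-0.13,0,1,0.001,-0.002,-0.13,0,1,0.001,-0.002,-0.13,0,1])

```text
time: 2.65
tcp_pos: [0.5532, -0.2156, 0.1021]
tcp_rot: [-0.0, -0.001, 1.0, 0.0]
contact_force: [0.9, -0.4, 0.0]
grip_width: 0.0855
grasp_force: 0.0
```

Request:
servo_tool(commands=[0,-0.002,-0.05,0,1,0,-0.002,-0.08,0,1,0,-0.002,-0.094,0,1,0,-0.002,-0.094,0,1,0,-0.002,-0.094,0,0.3,0,-0.002,-0.094,0,0.3,0,-0.002,-0.094,0,0.3,0,-0.002,-0.094,0,0.3,0,-0.002,-0.094,0,0.3,0,-0.002,-0.094,0,0.3], newtons=25)

```text
time: 3.65
tcp_pos: [0.5553, -0.2193, 0.0098]
tcp_rot: [0.002, 0.0, 1.0, -0.001]
contact_force: [-0.6, 0.7, 6.6]
grip_width: 0.0579
grasp_force: 27.6
```

Run:
```python
from h import *
c=get_calibration('wrist');o=arm.get_obs();im,d=grab_frame('wrist');save('w1',im)
print(o['tcp_pos'],o['grasp_force'],o['grip_width'])
```

```text
[ 0.55527289 -0.21932205  0.00984802] 27.57885278610047 0.05787557260765938
```

View pics/w1.png

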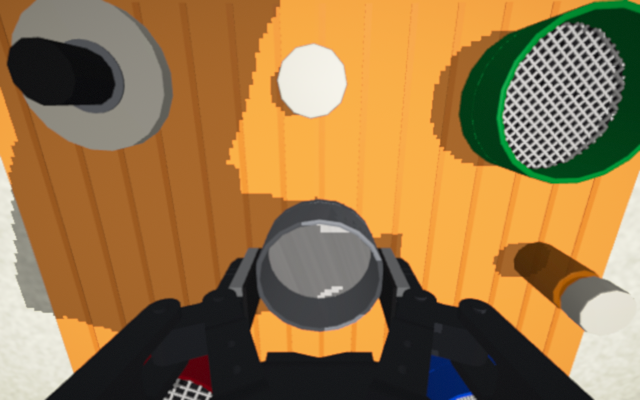

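Pan is held centrally between the fingers, rim centre near (320,265). Lift and carry it.

Request:
servo_tool(commands=[0,0,0.05,0,0.3,0,0,0.1,0,0.3,0,0,0.14,0,0.3,0.005,0.05,0.15,0,0.3,0.005,0.1,0.15,0,0.3,0.01,0.15,0.15,0,0.3,0.02,0.2,0.15,0,0.3,0.02,0.25,0.15,0,0.3,0.03,0.3,0.15,0,0.3,0.03,0.35,0.15,0,0.3])

```text
time: 4.7
tcp_pos: [0.5842, 0.1303, 0.1587]
tcp_rot: [0.001, 0.0, 1.0, 0.0]
contact_force: [1.3, 0.5, 0.0]
grip_width: 0.0579
grasp_force: 27.7
```

Run:
```python
from w import *
c=get_calibration('wrist');o=arm.get_obs();im,d=grab_frame('wrist');save('w2',im)
t=o['tcp_pos'];print(t,o['grip_width'])
# pan held: rim expected at tcp z +.023
meas(c,d,dict(pan=(t[0],t[1],t[2]+.023,.03)))
P=cloud(c,d);g=cv2.cvtColor(im,cv2.COLOR_RGB2GRAY)
m=((g<60)&(abs(P[...,2]-.078)<.006)&(np.hypot(P[...,0]-.5845,P[...,1]-.2223)<.06))
vv,uu=np.where(m);w=onplane(c,np.c_[uu,vv],.078)[:,:2].astype(np.float32)
if len(w): print('pad',cv2.minEnclosingCircle(w),len(w))
```

```text
[0.5842088  0.13032462 0.15871654] 0.05787191022578306
pan fit [0.5817 0.131 ] R 0.0357 res 0.0102 mec [0.5829 0.1299] 0.0449 z 0.1813
pad ((0.5857524871826172, 0.22361761331558228), 0.0449206717312336) 9238
```

View pics/w2.png

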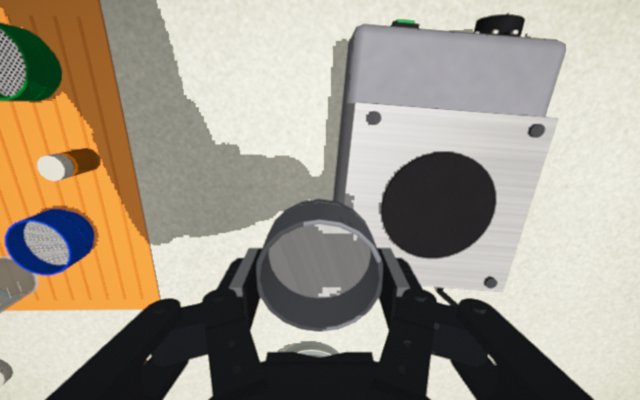

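Request:
servo_tool(commands=[0.0035,0.05,0,0,0.3,0.0035,0.093,0,0,0.3,0.0035,0.093,-0.02,0,0.3,0.0035,0.093,-0.05,0,0.3,0.0035,0.093,-0.065,0,0.3,0.0035,0.093,-0.07,0,0.3,0.0035,0.093,-0.073,0,0.3,0.0035,0.093,-0.073,0,0.3,0.0035,0.093,-0.073,0,0.3])

```text
time: 5.65
tcp_pos: [0.5877, 0.2213, 0.0857]
tcp_rot: [0.001, 0.0, 1.0, 0.0]
contact_force: [0.3, -0.9, -0.6]
grip_width: 0.0579
grasp_force: 27.7
```

Request:
servo_tool(commands=[0,0.002,-0.001,0,0.3,0,0.002,-0.0015,0,0.3,0,0.002,-0.0015,0,0.3])

```text
time: 5.95
tcp_pos: [0.5877, 0.2226, 0.0848]
tcp_rot: [0.001, 0.0, 1.0, -0.0]
contact_force: [-3.2, -3.2, 8.1]
grip_width: 0.0577
grasp_force: 28.8
```

Contact at the expected height (bottom at 0.078). Open and rise, then look.

Request:
servo_tool(commands=[0,0,0,0,0.8,0,0,0,0,1,0,0,0,0,1,0,0,0,0,1,0,0,0.04,0,1,0,0,0.09,0,1,0,0,0.13,0,1,-0.005,-0.02,0.13,0,1,-0.005,-0.02,0.13,0,1])

```text
time: 6.85
tcp_pos: [0.5822, 0.2022, 0.2145]
tcp_rot: [0.001, 0.001, 1.0, 0.0]
contact_force: [-0.2, -0.2, -0.5]
grip_width: 0.0854
grasp_force: 0.0
```

```bash
cat > look.py <<'E'
from w import *
import sys
c=get_calibration('wrist');o=arm.get_obs();im,d=grab_frame('wrist');save(sys.argv[1],im);print(o['tcp_pos'])
h=float(sys.argv[2]);P=cloud(c,d)
meas(c,d,dict(stack=(.5855,.2225,h,.03)))
if h<.12:
    g=cv2.cvtColor(im,cv2.COLOR_RGB2GRAY)
    m=((g<60)&(abs(P[...,2]-.078)<.004)&(np.hypot(P[...,0]-.5858,P[...,1]-.2236)<.06))
    vv,uu=np.where(m);w=onplane(c,np.c_[uu,vv],.078)[:,:2].astype(np.float32);print('pad',cv2.minEnclosingCircle(w))
E
python3 look.py w3 .108
```

```text
[0.58216826 0.20215256 0.21451317]
stack fit [0.5857 0.2223] R 0.0298 res 0.0007 mec [0.5855 0.2225] 0.0305 z 0.1075
pad ((0.5857868790626526, 0.22426177561283112), 0.044498223811388016)
```

View pics/w3.png

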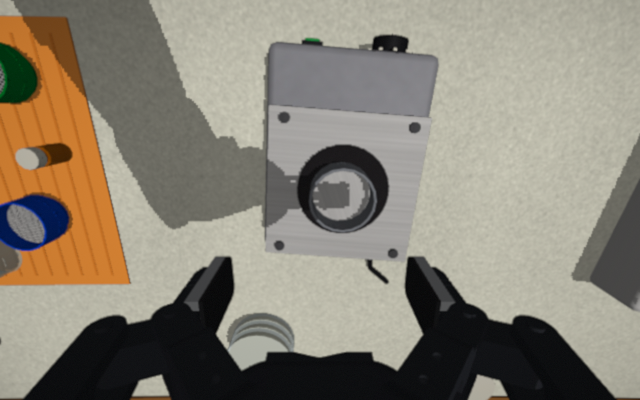

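Pan stands at (0.5857,0.2223), 2 mm from the pad's middle. Next is the blue sieve.

Request:
servo_tool(commands=[0.007,-0.05,0,0,1,0.015,-0.1,0,0,1,0.023,-0.15,0,0,1,0.03,-0.2,-0.01,0,1,0.04,-0.25,-0.03,0,1,0.05,-0.3,-0.05,0,1,0.055,-0.34,-0.06,0,1,0.055,-0.34,-0.09,0,1,0.055,-0.34,-0.09,0,1,0.055,-0.34,-0.09,0,1])

```text
time: 7.9
tcp_pos: [0.6354, -0.1358, 0.1214]
tcp_rot: [-0.002, -0.0, 1.0, 0.001]
contact_force: [-0.1, 0.6, 0.7]
grip_width: 0.0853
grasp_force: 0.0
```

Run:
```python
from w import *
c=get_calibration('wrist');o=arm.get_obs();im,d=grab_frame('wrist');print(o['tcp_pos'])
meas(c,d,S)
```

```text
[ 0.6354254  -0.13582454  0.12141478]Traceback (most recent call last):
  File "<stdin>", line 3, in <module>
  File "w.py", line 7, in meas
    vv,uu=np.where(m); w=onplane(c,np.c_[uu,vv],h)[:,:2].astype(np.float32)
                         ~~~~~~~^^^^^^^^^^^^^^^^^^
  File "h.py", line 10, in onplane
    o,d=ray(c,px); return o+d*((z-o[2])/d[:,2])[:,None]
        ~~~^^^^^^
  File "h.py", line 6, in ray
    u=cv2.undistortPoints(px,c['mtx'],np.array(c['D'],float)).reshape(-1,2)
      ~~~~~~~~~~~~~~~~~~~^^^^^^^^^^^^^^^^^^^^^^^^^^^^^^^^^^^^
cv2.error: OpenCV(4.12.0) /io/opencv/modules/calib3d/src/undistort.dispatch.cpp:347: error: (-215:Assertion failed) CV_IS_MAT(_src) && CV_IS_MAT(_dst) && (_src->rows == 1 || _src->cols == 1) && (_dst->rows == 1 || _dst->cols == 1) && _src->cols + _src->rows - 1 == _dst->rows + _dst->cols - 1 && (CV_MAT_TYPE(_src->type) == CV_32FC2 || CV_MAT_TYPE(_src->type) == CV_64FC2) && (CV_MAT_TYPE(_dst->type) == CV_32FC2 || CV_MAT_TYPE(_dst->type) == CV_64FC2) in function 'cvUndistortPointsInternal'
```

Request:
servo_tool(commands=[0.002,-0.003,-0.04,0,1,0.002,-0.003,-0.08,0,1,0.002,-0.003,-0.102,0,1,0.002,-0.003,-0.102,0,1,0.002,-0.003,-0.102,0,0.3,0.002,-0.003,-0.102,0,0.3,0.002,-0.003,-0.102,0,0.3,0.002,-0.003,-0.102,0,0.3,0.002,-0.003,-0.102,0,0.3,0.002,-0.003,-0.102,0,0.3])

```text
time: 8.95
tcp_pos: [0.641, -0.1396, 0.0239]
tcp_rot: [0.002, -0.0, 1.0, 0.0]
contact_force: [0.1, 2.3, 7.2]
grip_width: 0.059
grasp_force: 27.3
```

```bash
cat > g.py <<'E'
# held piece: rim centre relative to tcp, from visible rim arc (colour + depth)
from w import *
import sys
def held(col,dz,name=None):
    c=get_calibration('wrist');o=arm.get_obs();im,d=grab_frame('wrist');t=o['tcp_pos']
    if name: save(name,im)
    P=cloud(c,d);h=t[2]+dz;f=im.astype(int)
    i={'r':0,'g':1,'b':2}[col];j=[k for k in range(3) if k!=i]
    m=(f[...,i]>f[...,j[0]]+25)&(f[...,i]>f[...,j[1]]+25)&(abs(P[...,2]-h)<.012)&(np.hypot(P[...,0]-t[0],P[...,1]-t[1])<.045)
    vv,uu=np.where(m);w=onplane(c,np.c_[uu,vv],h)[:,:2]
    hu=cv2.convexHull(w.astype(np.float32))[:,0]
    print('tcp',np.round(t,4),'x range',np.round(w[:,0].min()-t[0],4),np.round(w[:,0].max()-t[0],4),'y',np.round(w[:,1].min()-t[1],4),np.round(w[:,1].max()-t[1],4),'topz-tcp',np.round(np.percentile(P[m][:,2],[50,90])-t[2],4),len(w),'grip',o['grip_width'],o['grasp_force'])
if __name__=='__main__': held(sys.argv[1],float(sys.argv[2]),sys.argv[3] if len(sys.argv)>3 else None)
E
python3 g.py b .025 w4
```

```text
tcp [ 0.641  -0.1396  0.0239] x range -0.0361 0.0222 y -0.0288 0.028 topz-tcp [0.0184 0.0197] 3103 grip 0.059001787442720686 27.2515956312418
```

Request:
servo_tool(commands=[0,0,0.03,0,0.3,0,0,0.08,0,0.3,-0.005,0.03,0.12,0,0.3,-0.015,0.08,0.15,0,0.3,-0.02,0.13,0.15,0,0.3,-0.03,0.18,0.15,0,0.3,-0.035,0.23,0.15,0,0.3,-0.045,0.28,0.15,0,0.3,-0.05,0.3,0.15,0,0.3,-0.05,0.3,0.15,0,0.3])

```text
time: 10.0
tcp_pos: [0.5882, 0.1644, 0.1724]
tcp_rot: [0.001, -0.003, 1.0, 0.001]
contact_force: [-0.2, -0.1, -0.3]
grip_width: 0.0589
grasp_force: 27.5
```

```bash
python3 g.py b .019 w5; python3 look.py w5b .108
```

```text
tcp [0.5882 0.1644 0.1724] x range -0.0357 0.0275 y -0.0302 0.0294 topz-tcp [0.0165 0.0195] 4517 grip 0.05893335315804651 27.531461007893085
[0.58868827 0.16228291 0.17227052]
stack fit [0.5856 0.2216] R 0.0301 res 0.0007 mec [0.5857 0.2216] 0.0309 z 0.1072
pad ((0.585350513458252, 0.22419831156730652), 0.044543951749801636)
```

View pics/w5.png

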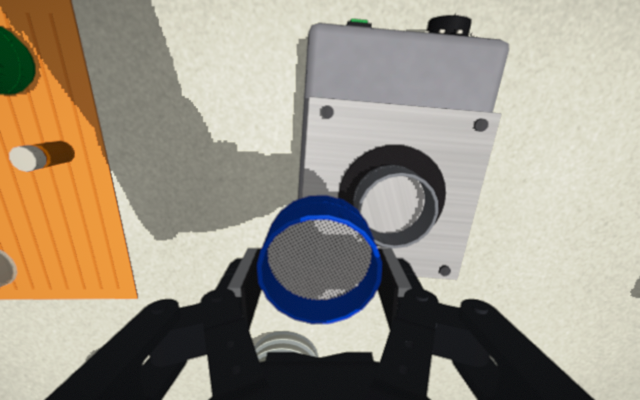

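Blue sieve held level; rim centre (320,260), pan visible at (393,205). Approach above the pan.

Request:
servo_tool(commands=[0.001,0.04,0,0,0.3,0.001,0.06,0,0,0.3,0.001,0.06,-0.02,0,0.3,0.001,0.06,-0.035,0,0.3,0.001,0.06,-0.035,0,0.3,0.001,0.06,-0.035,0,0.3,0.001,0.06,-0.035,0,0.3])

```text
time: 10.8
tcp_pos: [0.5907, 0.2196, 0.1371]
tcp_rot: [0.001, 0.001, 1.0, 0.0]
contact_force: [0.7, -0.1, -0.9]
grip_width: 0.0587
grasp_force: 27.5
```

Request:
servo_tool(commands=[-0.0015,0.002,0,0,0.3,-0.0015,0.002,-0.006,0,0.3,-0.0015,0.002,-0.012,0,0.3,-0.0015,0.002,-0.016,0,0.3,-0.0015,0.002,-0.018,0,0.3,-0.0015,0.002,-0.018,0,0.3])

```text
time: 11.4
tcp_pos: [0.5878, 0.2221, 0.1189]
tcp_rot: [-0.0, 0.0, 1.0, -0.0]
contact_force: [-4.6, -1.3, 10.7]
grip_width: 0.0587
grasp_force: 28.4
```

Height 0.1189 equals the predicted seated height. Release, rise and check.

Request:
servo_tool(commands=[0,0,0,0,0.8,0,0,0,0,1,0,0,0,0,1,0,0,0,0,1,0,0,0.04,0,1,0,0,0.09,0,1,0,0,0.12,0,1,-0.005,-0.03,0.12,0,1,-0.005,-0.03,0.12,0,1])

```text
time: 12.3
tcp_pos: [0.5835, 0.1902, 0.2393]
tcp_rot: [0.001, 0.001, 1.0, -0.0]
contact_force: [0.2, -0.0, -0.0]
grip_width: 0.0854
grasp_force: 0.0
```

```bash
python3 look.py w6 .138
```

```text
[0.58352044 0.19017986 0.23927453]
stack fit [0.5851 0.2217] R 0.0299 res 0.0007 mec [0.5851 0.2218] 0.0306 z 0.1375
```

View pics/w6.png

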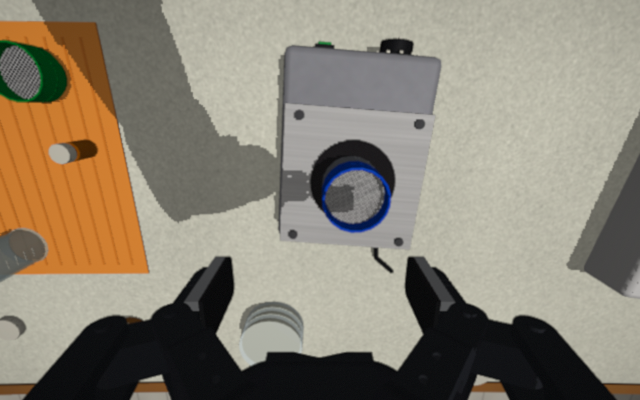

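Blue seated (rim height 0.1375, centre (0.5851,0.2217)). Next the green sieve.

Request:
servo_tool(commands=[-0.015,-0.045,-0.01,0,1,-0.03,-0.09,-0.03,0,1,-0.045,-0.135,-0.05,0,1,-0.06,-0.18,-0.07,0,1,-0.075,-0.225,-0.09,0,1,-0.09,-0.27,-0.11,0,1,-0.107,-0.318,-0.12,0,1,-0.107,-0.318,-0.12,0,1,-0.107,-0.318,-0.12,0,1,-0.107,-0.318,-0.12,0,1])

```text
time: 13.35
tcp_pos: [0.4768, -0.125, 0.1179]
tcp_rot: [0.0, -0.0, 1.0, 0.0]
contact_force: [0.1, -0.7, 0.3]
grip_width: 0.0853
grasp_force: 0.0
```

Request:
servo_tool(commands=[-0.001,-0.003,-0.04,0,1,-0.001,-0.003,-0.08,0,1,-0.001,-0.003,-0.1,0,1,-0.001,-0.003,-0.1,0,1,-0.001,-0.003,-0.1,0,0.3,-0.001,-0.003,-0.1,0,0.3,-0.001,-0.003,-0.1,0,0.3,-0.001,-0.003,-0.1,0,0.3,-0.001,-0.003,-0.1,0,0.3,-0.001,-0.003,-0.1,0,0.3])

```text
time: 14.35
tcp_pos: [0.4771, -0.1286, 0.0197]
tcp_rot: [0.002, -0.0, 1.0, 0.0]
contact_force: [0.0, 4.2, 6.6]
grip_width: 0.0595
grasp_force: 27.2
```

```bash
python3 g.py g .023 w7
```

```text
tcp [ 0.4771 -0.1286  0.0197] x range -0.0349 0.0282 y -0.0301 0.0293 topz-tcp [0.0202 0.0237] 4720 grip 0.05950581515992916 27.224998455494642
```

Request:
servo_tool(commands=[0,0,0.03,0,0.3,0,0,0.08,0,0.3,0.01,0.02,0.12,0,0.3,0.025,0.06,0.14,0,0.3,0.04,0.11,0.16,0,0.3,0.055,0.15,0.17,0,0.3,0.07,0.2,0.18,0,0.3,0.09,0.245,0.18,0,0.3,0.109,0.29,0.18,0,0.3,0.109,0.29,0.18,0,0.3])

```text
time: 15.4
tcp_pos: [0.5863, 0.1667, 0.1986]
tcp_rot: [0.002, -0.003, 1.0, 0.001]
contact_force: [-0.4, -0.4, -0.9]
grip_width: 0.0593
grasp_force: 27.7
```

```bash
python3 g.py g .0233 w8; python3 look.py w8b .138
```

```text
tcp [0.5863 0.1667 0.1986] x range -0.0354 0.0285 y -0.03 0.0291 topz-tcp [0.0205 0.0236] 4721 grip 0.05930888004939232 27.701424721162766
[0.58514041 0.1641215  0.19830526]
stack fit [0.5851 0.2209] R 0.0302 res 0.0012 mec [0.5849 0.2212] 0.0309 z 0.1372
```

Request:
servo_tool(commands=[0.0015,0.04,0,0,0.3,0.0015,0.058,0,0,0.3,0.0015,0.058,-0.02,0,0.3,0.0015,0.058,-0.036,0,0.3,0.0015,0.058,-0.036,0,0.3,0.0015,0.058,-0.036,0,0.3,0.0015,0.058,-0.036,0,0.3])

```text
time: 16.2
tcp_pos: [0.5863, 0.2187, 0.1631]
tcp_rot: [0.001, 0.001, 1.0, 0.0]
contact_force: [0.0, 0.6, 0.4]
grip_width: 0.0595
grasp_force: 27.7
```

Request:
servo_tool(commands=[0.0005,0.0025,0,0,0.3,0.0005,0.0025,-0.006,0,0.3,0.0005,0.0025,-0.012,0,0.3,0.0005,0.0025,-0.016,0,0.3,0.0005,0.0025,-0.0185,0,0.3,0.0005,0.0025,-0.0185,0,0.3])

```text
time: 16.8
tcp_pos: [0.5861, 0.2216, 0.1447]
tcp_rot: [0.0, 0.0, 1.0, 0.0]
contact_force: [-4.6, -3.0, 11.1]
grip_width: 0.0591
grasp_force: 28.5
```

Exactly the predicted seated height. Release and check.

Request:
servo_tool(commands=[0,0,0,0,0.8,0,0,0,0,1,0,0,0,0,1,0,0,0,0,1,0,0,0.04,0,1,0,0,0.09,0,1,0,0,0.12,0,1,-0.005,-0.03,0.12,0,1,-0.005,-0.03,0.12,0,1])

```text
time: 17.7
tcp_pos: [0.5815, 0.1897, 0.2648]
tcp_rot: [0.001, 0.001, 1.0, -0.0]
contact_force: [-1.2, 1.3, 0.2]
grip_width: 0.0854
grasp_force: 0.0
```

```bash
python3 look.py w9 .168
```

```text
[0.58148224 0.18971523 0.26475818]
stack fit [0.5844 0.2211] R 0.03 res 0.0006 mec [0.5845 0.2208] 0.0306 z 0.1676
```

Green seated (rim 0.1676, centre (0.5844,0.2211)). Next the red sieve.

Request:
servo_tool(commands=[0.005,-0.048,-0.01,0,1,0.01,-0.096,-0.02,0,1,0.014,-0.144,-0.03,0,1,0.019,-0.192,-0.04,0,1,0.024,-0.24,-0.05,0,1,0.028,-0.288,-0.06,0,1,0.033,-0.336,-0.07,0,1,0.038,-0.384,-0.08,0,1,0.042,-0.432,-0.09,0,1,0.045,-0.48,-0.1,0,1])

```text
time: 18.75
tcp_pos: [0.6262, -0.2896, 0.1617]
tcp_rot: [-0.0, -0.0, 1.0, 0.0]
contact_force: [0.9, 0.2, 0.7]
grip_width: 0.0856
grasp_force: 0.0
```

Request:
servo_tool(commands=[0,0,-0.02,0,1,0,0,-0.04,0,1,0,0,-0.04,0,1])

```text
time: 19.05
tcp_pos: [0.6238, -0.2873, 0.1188]
tcp_rot: [-0.003, 0.0, 1.0, 0.002]
contact_force: [-0.9, 0.4, -0.1]
grip_width: 0.0853
grasp_force: 0.0
```

Request:
servo_tool(commands=[0.0025,-0.0045,-0.04,0,1,0.0025,-0.0045,-0.08,0,1,0.0025,-0.0045,-0.103,0,1,0.0025,-0.0045,-0.103,0,1,0.0025,-0.0045,-0.103,0,0.3,0.0025,-0.0045,-0.103,0,0.3,0.0025,-0.0045,-0.103,0,0.3,0.0025,-0.0045,-0.103,0,0.3,0.0025,-0.0045,-0.103,0,0.3,0.0025,-0.0045,-0.103,0,0.3])

```text
time: 20.05
tcp_pos: [0.6306, -0.2935, 0.0231]
tcp_rot: [0.002, 0.0, 1.0, -0.001]
contact_force: [-0.9, -0.0, 6.8]
grip_width: 0.0587
grasp_force: 27.4
```

```bash
python3 g.py r .021 w10
```

```text
tcp [ 0.6306 -0.2935  0.0231] x range -0.0356 0.0269 y -0.0476 0.0468 topz-tcp [0.018  0.0205] 4595 grip 0.05870808911634317 27.42275532335043
```

Request:
servo_tool(commands=[0,0,0.03,0,0.3,0,0,0.08,0,0.3,0,0,0.12,0,0.3,-0.005,0.045,0.135,0,0.3,-0.01,0.09,0.15,0,0.3,-0.015,0.135,0.165,0,0.3,-0.02,0.18,0.18,0,0.3,-0.025,0.225,0.19,0,0.3,-0.03,0.27,0.2,0,0.3,-0.035,0.315,0.205,0,0.3])

```text
time: 21.1
tcp_pos: [0.5939, 0.0239, 0.2275]
tcp_rot: [0.002, 0.0, 1.0, 0.0]
contact_force: [0.7, 0.1, -0.5]
grip_width: 0.0584
grasp_force: 27.3
```

Request:
servo_tool(commands=[-0.003,0.045,0,0,0.3,-0.006,0.09,0,0,0.3,-0.008,0.135,0,0,0.3,-0.008,0.145,0,0,0.3,-0.008,0.145,0,0,0.3])

```text
time: 21.6
tcp_pos: [0.5855, 0.1688, 0.2259]
tcp_rot: [0.0, -0.001, 1.0, 0.0]
contact_force: [0.1, -0.0, -1.1]
grip_width: 0.0587
grasp_force: 27.3
```

```bash
python3 g.py r .0199 w11; python3 look.py w11b .168
```

```text
tcp [0.5855 0.1688 0.2259] x range -0.0355 0.028 y -0.0301 0.0293 topz-tcp [0.0175 0.0204] 4608 grip 0.05866458696834521 27.341383500024676
[0.58565929 0.167254   0.22575525]
stack fit [0.5844 0.2205] R 0.0302 res 0.0026 mec [0.5839 0.221 ] 0.0309 z 0.1672
```

View pics/w11b.png

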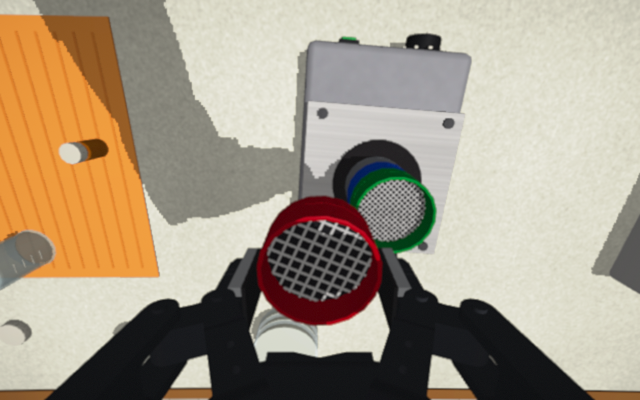

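Red held level at (320,258), green stack at (394,208), vials untouched. Approach.

Request:
servo_tool(commands=[0.0015,0.04,0,0,0.3,0.0015,0.055,0,0,0.3,0.0015,0.055,-0.02,0,0.3,0.0015,0.055,-0.031,0,0.3,0.0015,0.055,-0.031,0,0.3,0.0015,0.055,-0.031,0,0.3,0.0015,0.055,-0.031,0,0.3])

```text
time: 22.4
tcp_pos: [0.5877, 0.2216, 0.1951]
tcp_rot: [0.0, 0.001, 1.0, 0.0]
contact_force: [-0.0, 0.1, 0.4]
grip_width: 0.0586
grasp_force: 27.4
```

Request:
servo_tool(commands=[-0.0005,-0.0005,0,0,0.3,-0.0005,-0.0005,-0.006,0,0.3,-0.0005,-0.0005,-0.012,0,0.3,-0.0005,-0.0005,-0.0155,0,0.3,-0.0005,-0.0005,-0.0175,0,0.3,-0.0005,-0.0005,-0.0175,0,0.3])

```text
time: 23.0
tcp_pos: [0.5869, 0.2216, 0.178]
tcp_rot: [0.001, 0.0, 1.0, 0.0]
contact_force: [-3.0, -2.7, 8.5]
grip_width: 0.0588
grasp_force: 28.1
```

Request:
servo_tool(commands=[0,0,0,0,0.8,0,0,0,0,1,0,0,0,0,1,0,0,0,0,1,0,0,0.04,0,1,0,0,0.09,0,1,0,0,0.12,0,1,-0.005,-0.03,0.12,0,1,-0.005,-0.03,0.12,0,1])

```text
time: 23.9
tcp_pos: [0.582, 0.1898, 0.2983]
tcp_rot: [0.001, 0.001, 1.0, -0.0]
contact_force: [0.2, 1.2, -0.7]
grip_width: 0.0853
grasp_force: 0.0
```

```bash
python3 look.py w12 .198
```

```text
[0.58198832 0.18975471 0.29832386]
stack fit [0.5846 0.2212] R 0.0299 res 0.0006 mec [0.5844 0.2214] 0.0305 z 0.1975
```

Red seated (rim 0.1975). Now the lid.

Request:
servo_tool(commands=[-0.011,-0.048,-0.01,0,1,-0.022,-0.096,-0.03,0,1,-0.033,-0.144,-0.045,0,1,-0.043,-0.19,-0.06,0,1,-0.053,-0.235,-0.075,0,1,-0.064,-0.28,-0.09,0,1,-0.074,-0.325,-0.105,0,0.8,-0.084,-0.37,-0.12,0,0.6,-0.094,-0.415,-0.135,0,0.6,-0.104,-0.46,-0.145,0,0.6])

```text
time: 24.95
tcp_pos: [0.4765, -0.2692, 0.1499]
tcp_rot: [-0.001, -0.0, 1.0, 0.001]
contact_force: [0.9, 0.2, 0.7]
grip_width: 0.0516
grasp_force: 0.0
```

Request:
servo_tool(commands=[-0.01,-0.042,-0.02,0,0.6,-0.01,-0.042,-0.04,0,0.6,-0.01,-0.042,-0.04,0,0.6,-0.01,-0.042,-0.04,0,0.6])

```text
time: 25.35
tcp_pos: [0.4673, -0.3094, 0.1112]
tcp_rot: [-0.001, -0.0, 1.0, 0.001]
contact_force: [-0.0, 0.1, 0.4]
grip_width: 0.0513
grasp_force: 0.0
```

Run:
```python
from w import *
c=get_calibration('wrist');o=arm.get_obs();im,d=grab_frame('wrist');save('w13',im);print(o['tcp_pos'])
meas(c,d,{k:S[k] for k in('lid','knob','v2')})
```

```text
[ 0.46726448 -0.30936732  0.11116762]
lid fit [ 0.4664 -0.3138] R 0.0299 res 0.0008 mec [ 0.4662 -0.3138] 0.0306 z 0.0192
knob fit [ 0.466  -0.3139] R 0.0111 res 0.0009 mec [ 0.4659 -0.3138] 0.0119 z 0.041
v2 fit [ 0.4687 -0.2236] R 0.0122 res 0.0014 mec [ 0.4684 -0.2238] 0.013 z 0.0479
```

Request:
servo_tool(commands=[-0.0005,-0.0035,-0.04,0,0.6,-0.0005,-0.0035,-0.075,0,0.6,-0.0005,-0.0035,-0.087,0,0.6,-0.0005,-0.0035,-0.087,0,0.6,-0.0005,-0.0035,-0.087,0,0,-0.0005,-0.0035,-0.087,0,0,-0.0005,-0.0035,-0.087,0,0,-0.0005,-0.0035,-0.087,0,0,-0.0005,-0.0035,-0.087,0,0,-0.0005,-0.0035,-0.087,0,0])

```text
time: 26.4
tcp_pos: [0.4688, -0.3146, 0.0269]
tcp_rot: [0.002, 0.0, 1.0, -0.001]
contact_force: [-0.1, 2.4, 6.2]
grip_width: 0.0205
grasp_force: 24.5
```

Request:
servo_tool(commands=[0,0,0.03,0,0,0,0,0.08,0,0,0,0,0.12,0,0,0.01,0.045,0.14,0,0,0.02,0.09,0.16,0,0,0.03,0.135,0.18,0,0,0.04,0.18,0.2,0,0,0.05,0.225,0.215,0,0,0.06,0.27,0.225,0,0,0.07,0.315,0.23,0,0])

```text
time: 27.4
tcp_pos: [0.5381, 0.003, 0.2573]
tcp_rot: [0.002, 0.0, 1.0, -0.0]
contact_force: [1.7, -0.7, -1.0]
grip_width: 0.0209
grasp_force: 24.7
```

Request:
servo_tool(commands=[0.01,0.045,0,0,0,0.02,0.09,0,0,0,0.03,0.125,0,0,0,0.045,0.155,0,0,0,0.045,0.155,0,0,0])

```text
time: 27.9
tcp_pos: [0.5834, 0.1599, 0.2552]
tcp_rot: [0.001, -0.002, 1.0, 0.001]
contact_force: [-0.6, -0.6, -0.6]
grip_width: 0.0212
grasp_force: 24.8
```

```bash
python3 look.py w14 .198
python3 - <<'E'
from w import *
c=get_calibration('wrist');o=arm.get_obs();im,d=grab_frame('wrist');t=o['tcp_pos'];print(t)
meas(c,d,dict(lid=(t[0],t[1],t[2]-.0079,.03),knob=(t[0],t[1],t[2]+.0141,.011)))
E
```

```text
[0.58338811 0.15988714 0.25522956]
stack fit [0.5844 0.2206] R 0.0302 res 0.001 mec [0.5843 0.2206] 0.0309 z 0.1972
[0.58258433 0.15789316 0.25515364]
lid fit [0.5802 0.1577] R 0.0301 res 0.0013 mec [0.5799 0.1576] 0.0313 z 0.2474
knob fit [0.5835 0.1578] R 0.0229 res 0.006 mec [0.5814 0.1577] 0.0254 z 0.2693
```

View pics/w14.png

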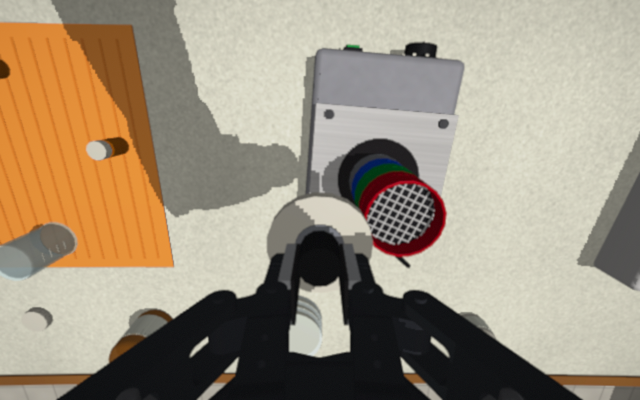

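Lid held level at (320,240), stack mouth at (403,213). Approach.

Request:
servo_tool(commands=[0.004,0.04,0,0,0,0.004,0.063,0,0,0,0.004,0.063,-0.015,0,0,0.004,0.063,-0.025,0,0,0.004,0.063,-0.025,0,0,0.004,0.063,-0.025,0,0,0.004,0.063,-0.025,0,0])

```text
time: 28.7
tcp_pos: [0.5865, 0.2184, 0.2306]
tcp_rot: [0.0, 0.001, 1.0, 0.0]
contact_force: [0.7, 0.6, -0.0]
grip_width: 0.0207
grasp_force: 24.8
```

Request:
servo_tool(commands=[0.0003,0.0025,0,0,0,0.0003,0.0025,-0.006,0,0,0.0003,0.0025,-0.012,0,0,0.0003,0.0025,-0.015,0,0,0.0003,0.0025,-0.017,0,0,0.0003,0.0025,-0.017,0,0])

```text
time: 29.3
tcp_pos: [0.5868, 0.2218, 0.214]
tcp_rot: [0.001, 0.0, 1.0, 0.0]
contact_force: [-1.9, -1.5, 7.8]
grip_width: 0.0206
grasp_force: 25.5
```

Seated at the predicted height. Release, rise and check.

Request:
servo_tool(commands=[0,0,0,0,0.3,0,0,0,0,0.6,0,0,0,0,0.6,0,0,0,0,0.6,0,0,0.04,0,0.6,0,0,0.09,0,0.6,-0.005,-0.03,0.1,0,0.6,-0.005,-0.06,0.1,0,0.6,-0.005,-0.06,0.1,0,0.6])

```text
time: 30.2
tcp_pos: [0.5817, 0.159, 0.3138]
tcp_rot: [0.001, 0.002, 1.0, -0.0]
contact_force: [0.3, 0.2, 0.4]
grip_width: 0.0514
grasp_force: 0.0
```

```bash
python3 look.py w15 .206
python3 - <<'E'
from w import *
im,d=grab_frame('scene'); save('s1',cv2.resize(im[140:360,150:500],None,fx=2,fy=2)); c=get_calibration('top'); im,d=grab_frame('top'); meas(c,d,{k:S[k] for k in('v1','v2')}|dict(beaker=(.692,-.213,.072,.026)))
E
```

```text
[0.58173457 0.15897427 0.31378989]
stack fit [0.5837 0.2208] R 0.0301 res 0.0009 mec [0.5836 0.2206] 0.0308 z 0.2061
v1 fit [ 0.5589 -0.099 ] R 0.011 res 0.0009 mec [ 0.5586 -0.0992] 0.0119 z 0.0493
v2 fit [ 0.4694 -0.2204] R 0.0112 res 0.0009 mec [ 0.4697 -0.2205] 0.0121 z 0.0495
beaker fit [ 0.6923 -0.2133] R 0.0245 res 0.0014 mec [ 0.6917 -0.2135] 0.0256 z 0.0729
```

View pics/s1.png

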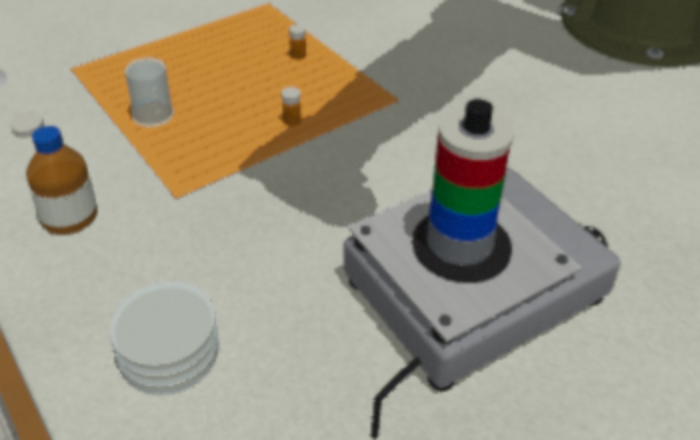

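The stack is upright and closed at (470,180) in the crop, with grey, blue, green, red and the lid in order. The vials and beaker have not moved, and the arm is clear.

```bash
python3 -c "
from bench import arm; print(arm.finish_job())"
```

```text
the job is handed in; nothing more can be done
None
```

The sieve set is stacked on the vibrating table in order, each piece measured at its fully seated height; the vials and beaker have not moved, and the job is handed in (no verdict was returned).

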